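# Set a block up in the drill vise by pushing

### The job

Set the aluminium block up in the drill vise for drilling, by pushing alone: slide it along the vise bed until its end touches the tip of the stop rod, and push the sliding jaw up to it so that the block sits square and flush between the two jaws, still touching the stop. Do not pick the block up or tip it, leave the things lying around the vise where they are, and finish with the hand clear.

Things in the scene. Friction and masses are not known exactly. Their poses are not given: they have to be found in the camera images.
- vise: green cast vise, jaws 150 mm wide, bolted down; place and heading vary. Origin: centre line, bench level. x points from sliding to fixed jaw, y along the jaws, z up. Flat bed y -75 to 75 mm, top 36 mm above the bench. Jaws stand 44 mm above the bed. Fixed jaw x = 60 to 110 mm. Lugs with bolts, 20 mm high, reach y = +-101 mm at x = -130 and 75 mm
- fixed_face (a point): middle of the fixed jaw's steel face where it meets the bed (vise x = 60, y = 0, z = 36 mm); axes as the vise
- bearing (a point): top centre of the fixed spindle bearing near the vise's -x end: an upright 20 mm (x) by 80 mm (y), 34 mm high above the bed, at vise x = -195 to -175 mm; axes as the vise. 60 to 85 mm are free between it and the sliding jaw's back at the start
- bracket (a point): top centre of the thumbscrew on the stop rod's bracket, 56 mm above the bed. The bracket is screwed to the fixed jaw's +y end and fills vise x 25 to 105 mm, y 76 to 104 mm; axes as the vise
- jaw (a joint): travel of the sliding jaw along vise x towards the fixed jaw, m: 0 = fully open, 125 mm between the faces; opening = 125 mm minus this value (0.081 with the 44 mm block nipped flush). Starts between 0 and 0.025. Slides under a push of about 5 to 8 N and stays where it is left; no spring, no turning needed
- jaw_back (a point): middle of the top edge of the sliding jaw's back (-x) face, the face to push; 44 mm above the bed, axes as the vise, moves with the jaw. Jaw: 50 mm thick, 150 mm wide. Its spindle, a 16 mm bar, leaves this face with its upper side 22 mm below this point and runs 215 mm back through the bearing to a cross bar 126 mm long
- stop_tip (a point): centre of the flat tip of the stop rod: a fixed, rigid 12 mm steel rod; the tip points to vise -y, the rod runs from it 119 mm to +y. 20 mm in front of the fixed jaw's face, 22 mm above the bed, at vise y = 30 to 55 mm (set differently each time); axes as the vise
- block: the work: aluminium block 44 (x) by 60 (y) by 38 mm high, two 10 mm holes through from the top, 0.2 to 0.35 kg, loose on the bed between the jaws. Origin: centre of its underside; z up, x to the fixed jaw, y to the stop. Starts within 5 degrees of square, about 3 to 10 mm from the fixed jaw, 25 to 75 mm short of the stop. Touching the stop, its origin is 30 mm from the tip along y
- hammer: bystander: hammer lying on the bench on the +y side of the vise; leave it
- oil: bystander: white plastic oil bottle, 52 mm across, 110 mm tall, standing on the -y side of the vise; leave it
- brush: bystander: hand brush lying on the bench on the -y side of the vise; leave it
There are look-alikes about, which are no part of the job. Several things have the shape of the block; the one meant has the colours described above.

How it is judged:
By the outcome, as a careful person would: the job done as asked, in the order asked, and still so for the second after the job is handed in, with the robot touching nothing.
It also fails if it takes over 58 s, if anything falls off the work surface, if the arm or the gripper's body presses on something with over 40 N, if the wrist force passes 120 N, or if a joint passes its speed limit or range.

### The arm

A 7-joint arm with a two-finger parallel gripper is mounted at the origin on the work surface. World frame = base frame: x ahead of the robot, y to its left, z up, the work surface at z = 0. Lengths are in m, angles in rad, forces in N, time in s.
With the tool pointing down it reaches from about 0.425 to 0.925 m from the base axis. Payload 6.8 kg.
Tool frame: the origin (TCP) lies between the finger pads; the fingertips stand r.tip_extent ahead of it and the grasp point (between the pads) lies 8 mm behind it (r.tip_extent is the distance from the TCP to the fingertips, in m); z points along the fingers, y is the line along which they close (so a half turn about z gives the same grasp; the last joint's range is limited). The gripper opens to 85 mm and grips with 20 to 120 N. Pads are 22 mm wide; open, the fingers measure 114 mm over their backs; the gripper's body (76 mm by 85 mm) begins 54 mm behind the grasp point. The pads swing forward as they close: fully open they stand 13 mm farther back than shut.
Start: joints at [-1.371, 0.477, 0.022, 1.555, -0.011, 1.109, -0.083], TCP at [0.204, 0.643, 0.242] pointing down, gripper open.
Joint ranges: [-2.96, 2.96], [-0.34, 2.1], [-1.41, 1.46], [0.24, 2.44], [-1.37, 4.51], [0.17, 1.92], [-2.96, 2.96]. Speed limits (rad/s): [2.39, 2.39, 3.14, 3.14, 3.14, 3.14, 3.14].

### API

Orientations are given as a unit quaternion [x, y, z, w].
In Python, from bench import r, optics gives the robot as it stands.
- The arm moves only by the shell command python3 -m creep 'ROWS' [FORCE]. ROWS is a JSON object of lists of equal length, an entry for each row: "delta_pos": the shift along the tool's x, y, z in m, a list of three; "turn": the turn, a rotation vector about the tool's x, y, z in degrees, a list of three; "gripper": the opening in per cent of the stroke, from 0 (shut) to 100 (fully open). In form: {"delta_pos": [[dx, dy, dz], ...], "turn": [[rx, ry, rz], ...], "gripper": [gripper, ...]}. A call has 1 to 12 rows; each row is the pose to reach, as a shift and turn from the pose commanded when the call began, along the tool's axes at that moment; what a row does not reach only later rows make up. A row lasts 1/8 s, in which the tool goes at most 62.5 mm and 10.7 degrees, less where a joint would pass 70% of its speed; a pose out of reach is approached as far as the arm can. A call with a gripper value outside its range is refused whole. The fingers move at their own pace and stop on an object; FORCE is the grip in N (left out, the last holds). Time passes only in rows, so rows that repeat a pose let the fingers close. It gives the time, the measured TCP pose, the force, the opening and the grip force at its end, in the units of the state.
- r.state(): the state, without advancing time (a new reading comes with each control period).
- optics.read_camera(name): name is "side" or "top" or "wrist"; returns the picture (420x560x3 uint8, red, green, blue); there is no depth.
- optics.get_calibration(name): a dict with "mtx" (3x3 intrinsics, pixels), "rvec" (rotation vector, rad) and "tvec" (3), from world to camera coordinates, as OpenCV has them. Camera axes: x right, y down, z forward; pixel columns grow to the right and rows downward; lengths in m; the calibration is good to about 2 mm. The wrist camera is an equidistant fisheye: a pixel r from the principal point sees the ray r / f radians off the axis. A picture is of the moment at which its call begins: read the wrist's pose just before it. get_calibration takes no time and is no camera call; for the wrist camera it gives the pose at the moment of the call.
- r.job_done(): hands the job in; it is judged then, once.
The state is a dict: "time_s": time; "q": joint angles; "qd": joint speeds; "joint_torque": joint torques, N m; "position": TCP position; "orientation": TCP orientation; "contact_force": force on the tool from outside, world axes, zero at the start; "wrist_torque": the same for the moment, N m; "opening": finger opening in m; "finger_force": force on a finger pad.
Only numpy, scipy, OpenCV 4.12 (cv2) and the standard library are available. Lean on these libraries where they do the work, as an engineer would, in place of code of your own. Each camera call takes 0.05 s, during which the arm holds its last target. There are 200 camera calls.

## Working session

There is one attempt and no reset: what is moved stays moved. The work goes in short steps, Python scripts to look and compute and a shell command to move; the robot and the scene stay as the last step left them, time stands still between calls to the robot, and variables do not carry over. Pictures are saved under pics/ and viewed, at most 10 in all, crops included, and the job is handed in when it is done.

```bash
ls; mkdir -p pics
cat > h.py <<'E'
import numpy as np, cv2
from bench import r, optics
from scipy.spatial.transform import Rotation as R
def snap(n,f):
    im=optics.read_camera(n)[:,:,::-1]; cv2.imwrite('pics/'+f+'.png',im); return im
def ray(n,u,v):
    c=optics.get_calibration(n); K=np.array(c['mtx']); Rm=cv2.Rodrigues(np.array(c['rvec'],float))[0]; t=np.array(c['tvec'],float).ravel()
    d=np.array([(u-K[0,2])/K[0,0],(v-K[1,2])/K[1,1],1.]); return -Rm.T@t, Rm.T@d
def onz(n,u,v,z):
    o,d=ray(n,u,v); return o+d*(z-o[2])/d[2]
def proj(n,P):
    c=optics.get_calibration(n); return cv2.projectPoints(np.array(P,float).reshape(-1,1,3),np.array(c['rvec'],float),np.array(c['tvec'],float),np.array(c['mtx'],float),None)[0].reshape(-1,2)
E
python3 - <<'E'
from h import *
a=snap('top','top0'); b=snap('side','side0')
print(r.tip_extent, r.state())
for n in('top','side'): print(optics.get_calibration(n), ray(n,280,210))
E
```

```text
pics
0.011 {'time_s': 0.1, 'q': array([-1.37110006,  0.4777124 ,  0.02233384,  1.55632603, -0.01148361,
        1.10930748, -0.08307995]), 'qd': array([ 2.28685083e-04, -1.28543987e-03,  1.85653323e-03, -2.31500404e-03,
        8.03981850e-04,  5.43979849e-04, -8.87307982e-05]), 'joint_torque': array([ 3.80543250e-03, -5.97761178e+01,  1.61314141e+00, -2.81956244e+01,
        1.27849920e-02,  4.98096037e-03, -2.61325476e-05]), 'position': array([0.20435194, 0.64279352, 0.24143735]), 'orientation': array([ 1.53263883e-01,  9.88184963e-01, -8.10283029e-04, -6.07932190e-05]), 'contact_force': array([-0.18869665, -0.28139339,  0.03951002]), 'wrist_torque': array([ 0.04289947, -0.00587566, -0.03004253]), 'finger_force': 0.0, 'opening': 0.08491928237204754}
{'mtx': array([[450.20254785,   0.        , 286.94574948],
       [  0.        , 450.20254785, 209.65472421],
       [  0.        ,   0.        ,   1.        ]]), 'rvec': array([ 2.14980196, -2.12054658,  0.14960091]), 'tvec': array([0.02742025, 0.60530897, 0.81327263])} (array([0.4734173 , 0.02306739, 0.89660869]), array([ 0.15186807,  0.03011671, -0.98806259]))
{'mtx': array([[484.32543046,   0.        , 273.3387595 ],
       [  0.        , 484.32543046, 205.28183465],
       [  0.        ,   0.        ,   1.        ]]), 'rvec': array([ 2.08080015, -0.55239638,  0.29468117]), 'tvec': array([-0.48857192,  0.24008922,  0.65388085])} (array([ 0.21975514, -0.60993105,  0.55099665]), array([ 0.4222613 ,  0.72385383, -0.54590758]))
```

View pics/top0.png

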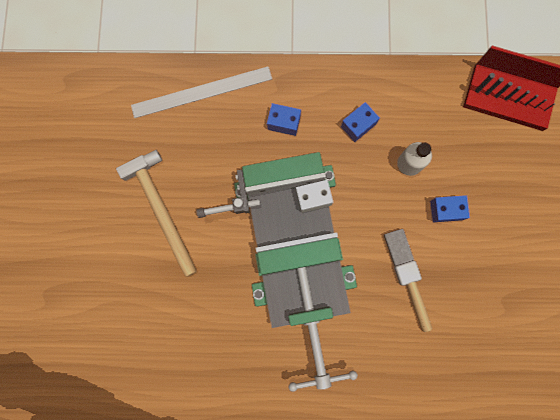

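View pics/side0.png

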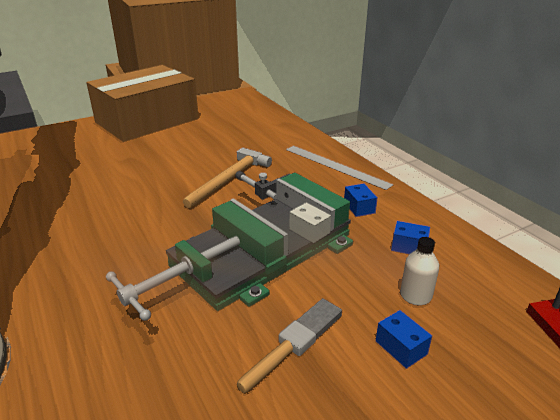

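The top view shows the vise at about (297,240). There are four block shapes: blue ones at (284,119), (360,122) and (451,208), and an aluminium one at (314,195). The aluminium one lies on the bed between the jaws and is the one meant. The stop rod tip is near (260,203), and the bearing is at (310,316). I'll confirm this in an enlarged crop.

Run:
```python
import cv2
a=cv2.imread('pics/top0.png'); c=a[145:285,225:365]
c=cv2.resize(c,(588,588),interpolation=cv2.INTER_CUBIC)  # x4.2
for i in range(0,140,20):
    cv2.putText(c,str(225+i),(int(i*4.2),10),0,.35,(0,255,255)); cv2.putText(c,str(145+i),(0,int(i*4.2)+4),0,.35,(0,255,255))
cv2.imwrite('pics/crop0.png',c)
```

```text
(no output)
```

View pics/crop0.png

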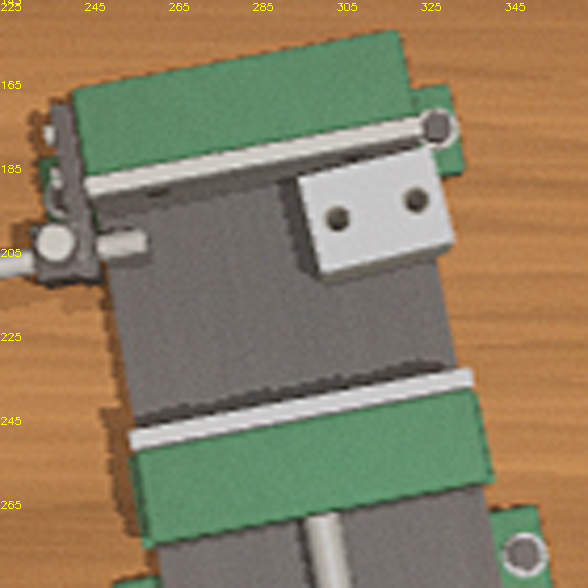

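The crop confirms it: bare aluminium block with two holes, top corners at crop (298,178), (432,148), (455,242) and (322,275). The jaw edges and the stop tip (147,241) are clear too. Now I'll fit the poses.

```bash
cat > fit.py <<'E'
from h import *
from scipy.optimize import least_squares
def px(c): return [(225+a/4.2-.4,145+b/4.2-.4) for a,b in c]
jf=px([(72,92),(400,30),(90,195),(420,135)]); jv=[(110,75),(110,-75),(60,75),(60,-75)]
js=px([(130,432),(472,370),(148,548),(494,482)]); 
def w(p,xy,z): 
    c,s=np.cos(p[2]),np.sin(p[2]); return [p[0]+c*xy[0]-s*xy[1],p[1]+s*xy[0]+c*xy[1],z]
def res(p):
    P=[w(p,(x/1e3,y/1e3),.08) for x,y in jv]+[w(p,((-65+a)/1e3+p[3],b/1e3),.08) for a,b in((0,75),(0,-75),(-50,75),(-50,-75))]
    return (proj('top',P)-np.array(jf+js)).ravel()
s=least_squares(res,[.65,-.0,.1,.01]); p=s.x
print('vise',p,'deg',np.degrees(p[2]),'rms',np.sqrt(np.mean(s.fun**2))); print(s.fun.round(1))
def tov(P): 
    d=np.array(P[:2])-p[:2]; c,sn=np.cos(p[2]),np.sin(p[2]); return np.array([c*d[0]+sn*d[1],-sn*d[0]+c*d[1]])*1e3
print('block corners',[tov(onz('top',*q,.074)).round(1) for q in px([(298,178),(432,148),(455,242),(322,275)])])
print('tip',tov(onz('top',*px([(147,241)])[0],.058)), 'screw',tov(onz('top',*px([(55,242)])[0],.092)))
print('bearing',tov(onz('top',310,316,.07)))
np.save('vise.npy',p)
E
python3 fit.py
```

```text
vise [0.58828139 0.02663842 0.19816092 0.0200107 ] deg 11.353784663096281 rms 0.4033042861183528
[-0.6 -0.7  0.3 -0.4 -0.3  0.7  0.7  0.3 -0.1  0.1 -0.4 -0.2  0.4 -0.1
 -0.1  0.3]
block corners [array([ 52.9, -17.5]), array([ 55.3, -78.5]), array([ 11.8, -80.2]), array([  8.2, -19.8])]
tip [40.29996139 53.96940207] screw [40.98846368 91.75786189]
bearing [-182.69371399    0.5765198 ]
```

```bash
cat > go.py <<'E'
import sys
from h import *
p=np.load('vise.npy')
# args: vise x,y mm, TCP z mm (bench), tool-y angle in vise deg
def plan(x,y,z,ang):
    s=r.state(); T=R.from_quat(s['orientation'])
    V=R.from_euler('z',p[2]); P=V.apply([x/1e3,y/1e3,0])+[p[0],p[1],0]; P[2]=z/1e3
    ya=V.apply(R.from_euler('z',ang,degrees=True).apply([1,0,0])); za=np.array([0,0,-1.]); G=R.from_matrix(np.c_[np.cross(ya,za),ya,za])
    print('world',P.round(3),'d',T.inv().apply(P-s['position']).round(4),'turn',(T.inv()*G).as_rotvec(degrees=True).round(2))
def now():
    s=r.state(); V=R.from_euler('z',-p[2]); q=V.apply(s['position']-[p[0],p[1],0])*1e3
    print('t',s['time_s'],'vise',q.round(1),'F',V.apply(s['contact_force']).round(1),'open',s['opening'],'tip',r.tip_extent)
if __name__=='__main__':
    now()
    if len(sys.argv)>1: plan(*map(float,sys.argv[1:]))
E
python3 go.py 33 -108 200 0
python3 - <<'E'
from h import *
p=np.load('vise.npy')
for u,v in((424,150),(408,165)):
    P=onz('top',u,v,.11 if u>410 else .0); print(R.from_euler('z',-p[2]).apply(P-[p[0],p[1],0]))
E
```

```text
t 0.1 vise [-255.1  679.7  241.4] F [-0.2 -0.2  0. ] open 0.08491928237204754 tip 0.011
world [ 0.642 -0.073  0.2  ] d [-0.6337 -0.5493  0.0424] turn [-8.000e-02  6.000e-02  6.101e+01]
[ 0.06956225 -0.25540885  0.11      ]
[ 0.07037973 -0.25464584  0.        ]
```

```bash
python3 -m creep '{"delta_pos": [[-0.634,-0.549,0.042],[-0.634,-0.549,0.042],[-0.634,-0.549,0.042],[-0.634,-0.549,0.042],[-0.634,-0.549,0.042],[-0.634,-0.549,0.042],[-0.634,-0.549,0.042],[-0.634,-0.549,0.042],[-0.634,-0.549,0.042],[-0.634,-0.549,0.042],[-0.634,-0.549,0.042],[-0.634,-0.549,0.042]], "turn": [[0,0,61],[0,0,61],[0,0,61],[0,0,61],[0,0,61],[0,0,61],[0,0,61],[0,0,61],[0,0,61],[0,0,61],[0,0,61],[0,0,61]], "gripper": [12,12,12,12,12,12,12,12,12,12,12,12]}'; python3 go.py 33 -108 100 0
```

```text
time_s: 1.6
position: [0.5962, 0.0029, 0.2045]
orientation: [0.633, 0.774, 0.0, -0.0]
contact_force: [0.9, 0.6, -0.8]
opening: 0.0104
finger_force: 0.0
t 1.6 vise [  3.1 -24.8 204.5] F [ 1.   0.4 -0.8] open 0.010416292698950386 tip 0.011
world [ 0.642 -0.073  0.1  ] d [-0.0833  0.0298  0.1044] turn [-0.01 -0.02  0.05]
```

```bash
python3 -m creep '{"delta_pos": [[-0.083,0.03,0],[-0.083,0.03,0],[-0.083,0.03,0.02],[-0.083,0.03,0.06],[-0.083,0.03,0.09],[-0.083,0.03,0.12],[-0.083,0.03,0.137],[-0.083,0.03,0.137]], "turn": [[0,0,0],[0,0,0],[0,0,0],[0,0,0],[0,0,0],[0,0,0],[0,0,0],[0,0,0]], "gripper": [12,12,12,12,12,12,12,12]}'; python3 go.py 33 -108 62 0
python3 - <<'E'
from h import *
a=snap('side','side1')[180:320,210:400]; b=snap('top','top1')[140:280,240:380]
cv2.imwrite('pics/c1.png',np.hstack([cv2.resize(a,(456,336),interpolation=2),cv2.resize(b,(336,336),interpolation=2)]))
E
```

```text
time_s: 2.6
position: [0.64, -0.0698, 0.0662]
orientation: [0.633, 0.774, -0.001, -0.001]
contact_force: [-0.1, 0.7, -0.1]
opening: 0.0104
finger_force: 0.0
t 2.6 vise [  31.7 -104.7   66.2] F [ 0.1  0.7 -0.1] open 0.010383399485209482 tip 0.011
world [ 0.642 -0.073  0.062] d [-0.0033  0.0013  0.0042] turn [-0.18 -0.07  0.08]
```

View pics/c1.png

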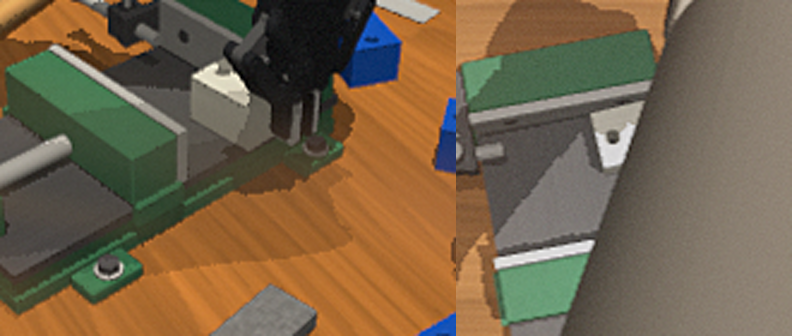

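Left half: the two fingertips stand beside the block's -y end at (300,110), clear of the bed and lug. In the top view the arm hides part of the block, but it has not been disturbed. Lower slightly and push.

```bash
python3 -m creep '{"delta_pos": [[0,0.001,0.005],[0.004,0.001,0.006],[0.01,0.001,0.006],[0.014,0.001,0.006],[0.019,0.001,0.006],[0.024,0.001,0.006],[0.029,0.001,0.006],[0.034,0.001,0.006],[0.039,0.001,0.006],[0.044,0.001,0.006],[0.049,0.001,0.006],[0.054,0.001,0.006]], "turn": [[0,0,0],[0,0,0],[0,0,0],[0,0,0],[0,0,0],[0,0,0],[0,0,0],[0,0,0],[0,0,0],[0,0,0],[0,0,0],[0,0,0]], "gripper": [12,12,12,12,12,12,12,12,12,12,12,12]}'; python3 go.py 34 -17 60 0
```

```text
time_s: 4.2
position: [0.6318, -0.0178, 0.0619]
orientation: [0.634, 0.774, 0.0, 0.0]
contact_force: [0.5, -2.8, 1.9]
opening: 0.0102
finger_force: 1.7
t 4.2 vise [ 33.9 -52.1  61.9] F [-0.1 -2.9  1.9] open 0.010203807904292749 tip 0.011
world [0.625 0.017 0.06 ] d [0.0351 0.0001 0.0019] turn [0.02 0.02 0.  ]
```

Pushing force is about 3 N. Next, a small advance towards the stop.

```bash
python3 -m creep '{"delta_pos": [[0.005,0,0],[0.01,0,0],[0.014,0,0],[0.018,0,0],[0.022,0,0],[0.025,0,0],[0.027,0,0],[0.028,0,0],[0.028,0,0]], "turn": [[0,0,0],[0,0,0],[0,0,0],[0,0,0],[0,0,0],[0,0,0],[0,0,0],[0,0,0],[0,0,0]], "gripper": [12,12,12,12,12,12,12,12,12]}'; python3 go.py 34 -17 60 0
```

```text
time_s: 5.32
position: [0.6263, 0.0096, 0.0618]
orientation: [0.634, 0.774, 0.0, 0.0]
contact_force: [0.9, -5.1, 4.6]
opening: 0.0103
finger_force: 2.2
t 5.325 vise [ 33.9 -24.2  61.8] F [-0.2 -5.2  4.6] open 0.010294397576992737 tip 0.011
world [0.625 0.017 0.06 ] d [0.0072 0.0001 0.0018] turn [ 0.01 -0.    0.  ]
```

```bash
python3 -m creep '{"delta_pos": [[0.001,0,0],[0.002,0,0],[0.003,0,0],[0.003,0,0]], "turn": [[0,0,0],[0,0,0],[0,0,0],[0,0,0]], "gripper": [12,12,12,12]}'|grep force; python3 go.py; python3 -m creep '{"delta_pos": [[0.001,0,0],[0.002,0,0],[0.003,0,0],[0.003,0,0]], "turn": [[0,0,0],[0,0,0],[0,0,0],[0,0,0]], "gripper": [12,12,12,12]}' |grep force; python3 go.py;  python3 - <<'E'
from h import *
b=snap('top','top2')[145:285,225:365]; a=snap('side','side2')[150:270,200:360]
cv2.imwrite('pics/c2.png',np.hstack([cv2.resize(a,(448,336),interpolation=2),cv2.resize(b,(336,336),interpolation=2)]))
E
```

```text
contact_force: [1.0, -4.7, 4.5]
finger_force: 2.4
t 5.825 vise [ 33.8 -21.2  61.9] F [ 0.  -4.8  4.5] open 0.01029798757195521 tip 0.011
contact_force: [0.5, -4.8, 3.5]
finger_force: 2.4
t 6.325 vise [ 33.8 -18.2  61.8] F [-0.4 -4.8  3.5] open 0.010273615019838422 tip 0.011
```

View pics/c2.png

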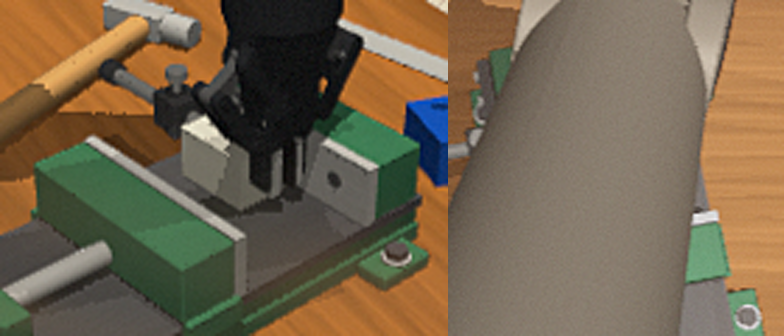

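The side view shows the block at (225,165) square to the fingers and close to the stop bracket at (175,105). Not touching yet, since the force is unchanged. Continue in small steps.

```bash
python3 -m creep '{"delta_pos": [[0.001,0,0],[0.002,0,0],[0.002,0,0]], "turn": [[0,0,0],[0,0,0],[0,0,0]], "gripper": [12,12,12]}'|grep contact; python3 go.py; python3 -m creep '{"delta_pos": [[0.001,0,0],[0.0015,0,0],[0.0015,0,0]], "turn": [[0,0,0],[0,0,0],[0,0,0]], "gripper": [12,12,12]}' |grep contact; python3 go.py
```

```text
contact_force: [1.4, -4.1, 4.5]
t 6.8 vise [ 33.8 -16.2  61.8] F [ 0.6 -4.3  4.5] open 0.010443728004259061 tip 0.011
contact_force: [2.1, -7.1, 2.7]
t 7.175 vise [ 33.7 -16.1  61.8] F [ 0.7 -7.4  2.7] open 0.010171944673695862 tip 0.011
```

```bash
python3 -m creep '{"delta_pos": [[0.001,0,0],[0.002,0,0],[0.002,0,0]], "turn": [[0,0,0],[0,0,0],[0,0,0]], "gripper": [12,12,12]}'|grep contact; python3 go.py
```

```text
contact_force: [2.8, -11.5, 2.3]
t 7.55 vise [ 33.5 -16.   61.8] F [  0.5 -11.8   2.3] open 0.01029443219314822 tip 0.011
```

```bash
python3 -m creep '{"delta_pos": [[-0.01,0,0],[-0.03,0,0],[-0.03,0,-0.03],[-0.03,0,-0.07],[-0.03,0,-0.11],[-0.03,0,-0.11]], "turn": [[0,0,0],[0,0,0],[0,0,0],[0,0,0],[0,0,0],[0,0,0]], "gripper": [12,12,12,12,12,12]}'|grep contact; python3 go.py -122 0 170 90; python3 go.py -122 0 170 -90; python3 -c "from h import *;print(r.state()['q'])"
```

```text
contact_force: [0.9, 0.6, -0.3]
t 8.3 vise [ 35.6 -43.5 174.9] F [ 1.   0.4 -0.3] open 0.010441692582260456 tip 0.011
world [0.469 0.003 0.17 ] d [ 0.0435 -0.1576  0.004 ] turn [  0.26   0.23 -89.99]
t 8.3 vise [ 35.6 -43.5 174.9] F [ 1.   0.4 -0.3] open 0.010441692582260456 tip 0.011
world [0.469 0.003 0.17 ] d [ 0.0435 -0.1576  0.004 ] turn [ 0.23 -0.26 90.01]
[-0.43730879  0.50869304  0.4857968   1.75737235 -0.28709912  0.94061867
  0.36405432]
```

```bash
python3 -m creep '{"delta_pos": [[0.044,-0.158,0],[0.044,-0.158,0],[0.044,-0.158,0],[0.044,-0.158,0],[0.044,-0.158,0],[0.044,-0.158,0],[0.044,-0.158,0],[0.044,-0.158,0],[0.044,-0.158,0],[0.044,-0.158,0],[0.044,-0.158,0]], "turn": [[0,0,-90],[0,0,-90],[0,0,-90],[0,0,-90],[0,0,-90],[0,0,-90],[0,0,-90],[0,0,-90],[0,0,-90],[0,0,-90],[0,0,-90]], "gripper": [47,47,47,47,47,47,47,47,47,47,47]}'|grep contact; python3 go.py -122 0 70 90
python3 - <<'E'
from h import *
b=snap('top','top3')[145:285,225:365]; a=snap('side','side3')[150:270,200:360]
cv2.imwrite('pics/c3.png',np.hstack([cv2.resize(a,(448,336),interpolation=2),cv2.resize(b,(336,336),interpolation=2)]))
E
```

```text
contact_force: [0.2, -0.1, -0.8]
t 9.675 vise [-124.6    1.3  171.3] F [ 0.2 -0.1 -0.8] open 0.04032029908821798 tip 0.011
world [0.469 0.003 0.07 ] d [-0.0027 -0.0013  0.1013] turn [ 0.02 -0.06 -0.07]
```

View pics/c3.png

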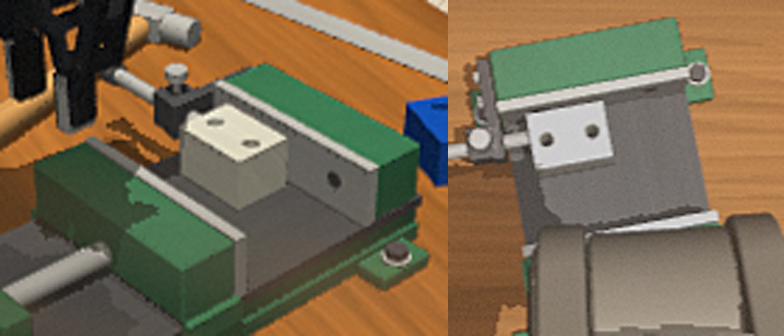

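The block stands square at the right-hand picture (570,135) with its end on the rod tip at (525,140). The fingers are still above, behind the jaw. Descend behind the jaw and push.

```bash
python3 -m creep '{"delta_pos": [[0,-0.001,0.04],[0,-0.001,0.08],[0,-0.001,0.095],[0,-0.001,0.103],[0,-0.001,0.103]], "turn": [[0,0,0],[0,0,0],[0,0,0],[0,0,0],[0,0,0]], "gripper": [47,47,47,47,47]}'|grep contact; python3 go.py -45 0 68 90;python3 -m creep '{"delta_pos": [[-0.006,0,0],[-0.012,0,0],[-0.016,0,0],[-0.02,0,0],[-0.025,0,0],[-0.03,0,0],[-0.035,0,0],[-0.04,0,0],[-0.045,0,0],[-0.05,0,0],[-0.055,0,0],[-0.055,0,0]], "turn": [[0,0,0],[0,0,0],[0,0,0],[0,0,0],[0,0,0],[0,0,0],[0,0,0],[0,0,0],[0,0,0],[0,0,0],[0,0,0],[0,0,0]], "gripper": [47,47,47,47,47,47,47,47,47,47,47,47]}'|grep contact; python3 go.py -45 0 68 90
```

```text
contact_force: [-0.6, -0.8, 0.5]
t 10.4 vise [-123.8    0.2   69.2] F [-0.7 -0.7  0.5] open 0.040254210324414494 tip 0.011
world [0.544 0.018 0.068] d [-0.0788 -0.0002  0.0012] turn [ 0.    0.03 -0.  ]
contact_force: [-4.6, -0.2, 1.9]
t 11.9 vise [-70.2   0.4  68.4] F [-4.5  0.7  1.9] open 0.040209214042460736 tip 0.011
world [0.544 0.018 0.068] d [-0.0252 -0.0004  0.0004] turn [ 0.02 -0.13  0.02]
```

```bash
python3 -m creep '{"delta_pos": [[-0.004,0,0],[-0.008,0,0],[-0.012,0,0],[-0.015,0,0],[-0.017,0,0],[-0.018,0,0],[-0.018,0,0]], "turn": [[0,0,0],[0,0,0],[0,0,0],[0,0,0],[0,0,0],[0,0,0],[0,0,0]], "gripper": [47,47,47,47,47,47,47]}'|grep contact; python3 go.py -45 0 68 90
python3 - <<'E'
from h import *
b=snap('top','top4')[145:285,225:365]; a=snap('side','side4')[150:270,200:360]
cv2.imwrite('pics/c4.png',np.hstack([cv2.resize(a,(448,336),interpolation=2),cv2.resize(b,(336,336),interpolation=2)]))
E
```

```text
contact_force: [-5.1, 0.2, 1.7]
t 12.775 vise [-52.4   0.4  68.4] F [-5.   1.2  1.7] open 0.03991712060038122 tip 0.011
world [0.544 0.018 0.068] d [-0.0074 -0.0004  0.0004] turn [ 0.02 -0.13  0.01]
```

View pics/c4.png

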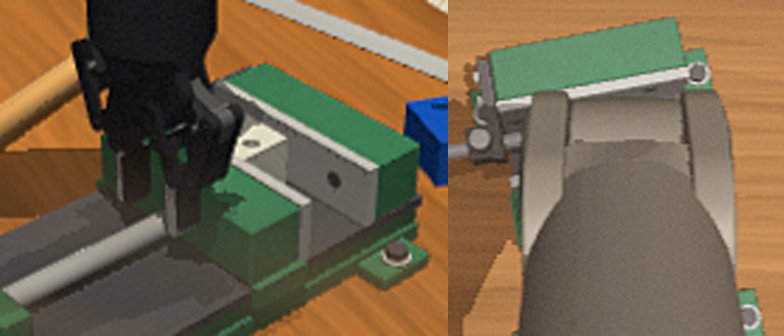

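The fingers straddle the spindle against the jaw's back, in the left picture at (155,190), and the jaw is almost at the block at (265,145). Now slow steps, watching for the force rise.

```bash
python3 -m creep '{"delta_pos": [[-0.001,0,0],[-0.002,0,0],[-0.003,0,0],[-0.004,0,0],[-0.004,0,0]], "turn": [[0,0,0],[0,0,0],[0,0,0],[0,0,0],[0,0,0]], "gripper": [47,47,47,47,47]}'|grep contact; python3 go.py ; python3 -m creep '{"delta_pos": [[-0.001,0,0],[-0.002,0,0],[-0.003,0,0],[-0.003,0,0]], "turn": [[0,0,0],[0,0,0],[0,0,0],[0,0,0]], "gripper": [47,47,47,47]}'|grep contact; python3 go.py
```

```text
contact_force: [-7.7, 0.2, 5.6]
t 13.5 vise [-49.5   0.4  68.3] F [-7.5  1.7  5.6] open 0.04007969047529298 tip 0.011
contact_force: [-9.5, -0.6, 5.5]
t 14.0 vise [-46.5   0.4  68.4] F [-9.4  1.3  5.5] open 0.040302469485615514 tip 0.011
```

```bash
python3 -m creep '{"delta_pos": [[-0.001,0,0],[-0.002,0,0],[-0.002,0,0]], "turn": [[0,0,0],[0,0,0],[0,0,0]], "gripper": [47,47,47]}'|grep contact; python3 go.py ; python3 -m creep '{"delta_pos": [[-0.001,0,0],[-0.002,0,0],[-0.002,0,0]], "turn": [[0,0,0],[0,0,0],[0,0,0]], "gripper": [47,47,47]}'|grep contact; python3 go.py
```

```text
contact_force: [-9.0, -0.7, 6.1]
t 14.375 vise [-44.7   0.5  68.4] F [-8.9  1.1  6.1] open 0.04020580253675497 tip 0.011
contact_force: [-14.7, -0.7, 11.5]
t 14.75 vise [-44.7   0.5  68.2] F [-14.6   2.2  11.5] open 0.04018979520198645 tip 0.011
```

Jaw stopped at the expected travel. A bit more pressure to seat it, then retreat and look.

```bash
python3 -m creep '{"delta_pos": [[-0.001,0,0],[-0.003,0,0],[-0.004,0,0],[-0.004,0,0]], "turn": [[0,0,0],[0,0,0],[0,0,0],[0,0,0]], "gripper": [47,47,47,47]}'|grep contact; python3 go.py ; python3 -m creep '{"delta_pos": [[0.01,0,0],[0.035,0,0],[0.035,0,-0.05],[0.035,0,-0.11],[0.08,0,-0.15],[0.08,0,-0.15],[0.08,0,-0.15]], "turn": [[0,0,0],[0,0,0],[0,0,0],[0,0,0],[0,0,0],[0,0,0],[0,0,0]], "gripper": [47,47,47,47,47,47,47]}'|grep contact; python3 go.py
python3 - <<'E'
from h import *
b=snap('top','top5')[155:235,235:345]; a=snap('side','side5')[160:250,230:360]
cv2.imwrite('pics/c5.png',np.vstack([cv2.resize(b,(412,300),interpolation=2),cv2.resize(a,(412,285),interpolation=2)]))
E
```

```text
contact_force: [-24.7, -2.3, 19.6]
t 15.25 vise [-44.6   0.4  67.7] F [-24.6   2.6  19.6] open 0.03993447983445069 tip 0.011
contact_force: [0.5, -0.0, 0.0]
t 16.125 vise [-115.2    0.4  219. ] F [ 0.5 -0.1  0. ] open 0.04009399547302145 tip 0.011
```

View pics/c5.png

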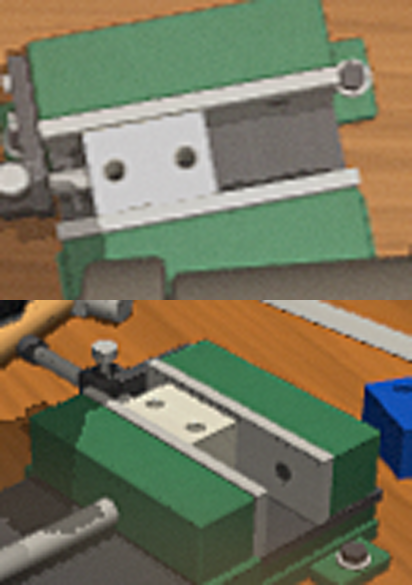

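The block is flush between both jaws (top crop (150,165)) with the rod tip against its end at (90,183). Squaring could have opened a sub-millimetre gap at the stop, so I'll give the end one gentle nudge with shut fingers in the free slot.

```bash
python3 go.py 38 -38 150 90
```

```text
t 16.225 vise [-115.7    0.4  217.9] F [-0.7  0.2 -0.3] open 0.03995326282822473 tip 0.011
world [ 0.633 -0.003  0.15 ] d [-0.1537 -0.0385  0.0678] turn [-0.01 -0.03  0.03]
```

```bash
python3 -m creep '{"delta_pos": [[-0.05,-0.0385,0],[-0.1,-0.0385,0],[-0.154,-0.0385,0.02],[-0.154,-0.0385,0.068],[-0.154,-0.0385,0.068],[-0.154,-0.0385,0.068]], "turn": [[0,0,0],[0,0,0],[0,0,0],[0,0,0],[0,0,0],[0,0,0]], "gripper": [0,0,0,0,0,0]}'|grep contact; python3 go.py 38 -38 66 90
```

```text
contact_force: [0.1, -0.2, 0.3]
t 16.975 vise [ 37.9 -38.6 151.1] F [ 0.1 -0.2  0.3] open 0.00019088988786294673 tip 0.011
world [ 0.633 -0.003  0.066] d [-0.0001  0.0006  0.0851] turn [-0.02 -0.02 -0.02]
```

```bash
python3 -m creep '{"delta_pos": [[0,0,0.03],[0,0,0.055],[0,0,0.07],[0,0,0.08],[0,0,0.085],[0,0,0.085]], "turn": [[0,0,0],[0,0,0],[0,0,0],[0,0,0],[0,0,0],[0,0,0]], "gripper": [0,0,0,0,0,0]}'|grep contact; python3 go.py; python3 -m creep '{"delta_pos": [[0,0.004,0],[0,0.008,0],[0,0.011,0],[0,0.014,0],[0,0.014,0]], "turn": [[0,0,0],[0,0,0],[0,0,0],[0,0,0],[0,0,0]], "gripper": [0,0,0,0,0]}'|grep contact; python3 go.py
```

```text
contact_force: [-0.8, 0.4, 0.2]
t 17.725 vise [ 38.  -38.3  66.1] F [-0.7  0.5  0.2] open -0.0002099944291199778 tip 0.011
contact_force: [-0.6, 0.7, -1.1]
t 18.35 vise [ 37.8 -23.7  65.8] F [-0.4  0.8 -1.1] open -0.0002149776473341789 tip 0.011
```

```bash
python3 -m creep '{"delta_pos": [[0,0.001,0],[0,0.002,0],[0,0.003,0],[0,0.003,0]], "turn": [[0,0,0],[0,0,0],[0,0,0],[0,0,0]], "gripper": [0,0,0,0]}'|grep contact; python3 go.py; python3 -m creep '{"delta_pos": [[0,0.001,0],[0,0.002,0],[0,0.003,0],[0,0.003,0]], "turn": [[0,0,0],[0,0,0],[0,0,0],[0,0,0]], "gripper": [0,0,0,0]}'|grep contact; python3 go.py
```

```text
contact_force: [-1.0, -0.2, 0.2]
t 18.85 vise [ 37.8 -21.1  65.8] F [-1.   0.   0.2] open -6.20585000458601e-05 tip 0.011
contact_force: [0.5, -2.0, -0.7]
t 19.35 vise [ 37.8 -18.9  65.8] F [ 0.1 -2.1 -0.7] open -0.0005552151735998511 tip 0.011
```

```bash
python3 -m creep '{"delta_pos": [[0,0.001,0],[0,0.002,0],[0,0.002,0]], "turn": [[0,0,0],[0,0,0],[0,0,0]], "gripper": [0,0,0]}'|grep contact; python3 go.py; python3 -m creep '{"delta_pos": [[0,0.001,0],[0,0.002,0],[0,0.003,0],[0,0.003,0]], "turn": [[0,0,0],[0,0,0],[0,0,0],[0,0,0]], "gripper": [0,0,0,0]}'|grep contact; python3 go.py
```

```text
contact_force: [1.3, -6.8, -1.9]
t 19.725 vise [ 37.8 -18.8  65.9] F [-0.1 -6.9 -1.9] open 0.00018535160616175734 tip 0.011
contact_force: [3.7, -12.2, -1.3]
t 20.225 vise [ 37.7 -18.5  66. ] F [  1.3 -12.7  -1.3] open -0.00043848724466216796 tip 0.011
```

The contact is rigid, so the block is on the stop. Retreat clear and check.

```bash
python3 -m creep '{"delta_pos": [[0,-0.01,0],[0,-0.02,0],[0,-0.02,-0.03],[0,-0.02,-0.08],[0,-0.02,-0.13],[0.06,-0.02,-0.15],[0.12,-0.02,-0.15],[0.15,-0.02,-0.15],[0.15,-0.02,-0.15]], "turn": [[0,0,0],[0,0,0],[0,0,0],[0,0,0],[0,0,0],[0,0,0],[0,0,0],[0,0,0],[0,0,0]], "gripper": [0,0,0,0,0,0,0,0,0]}'|grep contact; python3 go.py
python3 - <<'E'
from h import *
b=snap('top','top6'); a=snap('side','side6')
cv2.imwrite('pics/c6.png',np.hstack([cv2.resize(b[155:235,235:345],(412,300),interpolation=2),cv2.resize(a,(388,300),interpolation=cv2.INTER_AREA)]))
E
```

```text
contact_force: [0.6, 0.1, 0.7]
t 21.35 vise [-114.3  -33.1  216.1] F [ 0.6 -0.1  0.7] open 0.00018529989864624622 tip 0.011
```

View pics/c6.png

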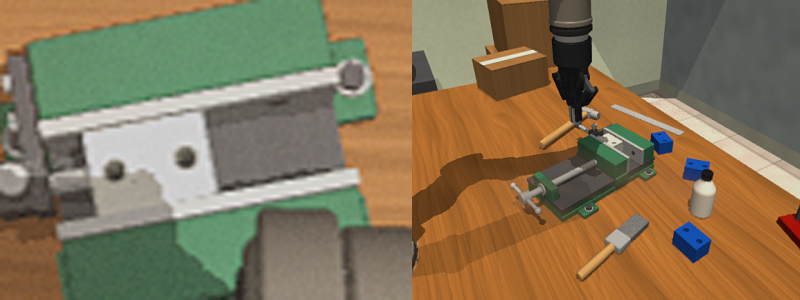

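The block is flush between the jaws at (150,165) with its end on the rod tip at (88,183). The hand is clear and the bystanders have not moved.

```bash
python3 -c "from bench import r; print(r.job_done())"
```

```text
the job is handed in; nothing more can be done
None
```

Job handed in at about 21 s of the 58 s allowed: the aluminium block touches the stop rod and sits square and flush between the jaws, the hand is clear, and the bystanders are where they were; no verdict came back.

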